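Hold down the recessed reset button of the scanner gateway in a bench drawer

TASK

The scanner gateway, the white box in the top drawer of the grey steel bench cabinet, needs resetting. Pull that drawer out to its stop, then take the yellow-handled reset pin from the wooden tool block, put its tip through the round hole ringed in orange in the gateway's lid and push the red button at the bottom right down, without forcing it. Finish there, still gripping the pin and holding the button down with the drawer fully out, and leave the screwdriver, pliers, loose lever and mug where they are.

Things in the scene. Friction and masses are not known exactly. Their poses are not given: they have to be found in the camera images.
- cabinet: grey steel bench-top cabinet with two drawers, 260 deep (x) x 240 wide (y) x 195 high, fixed. Origin: centre of its front face at table height; its +x points from the front face to the back, so the drawers come out along its -x.
- drawer (a joint): how far the top drawer is out, m: 0 shut, 0.165 at its rigid stop. Starts shut or up to 40 mm out. Slides with about 2.5 N of friction and stays where it is left. Its front panel (83 high, 12 thick) stands before the cabinet's front face, its top edge 7 mm below the cabinet's top.
- drawer_handle (a point): middle of the top drawer's handle, moves with it: a round steel bar 11 mm thick, 110 long along the cabinet's y, 162 above the table (33 below the cabinet's top), its axis 35 in front of the drawer's front panel (29 mm free gap behind the bar). Posts 42 mm either side of the middle join it to the panel. Axes as the cabinet's.
- gateway: white plastic gateway, 105 (x) x 150 (y) x 34 high, screwed to the floor of the top drawer and carried along by it; hidden in the cabinet until the drawer is out. Origin: centre of its underside; axes as the cabinet's; lid 146 above the table. The drawer's sides round it reach 157 above the table, its front panel 188.
- reset_hole (a point): centre of the mouth of the round reset hole, 10 mm across, ringed in orange, in the gateway's level lid, 146 above the table. It goes straight down; the red button's face, 8.8 mm across, lies 12 mm below the mouth. With the drawer at its stop the hole is about 111 mm in front of the cabinet's front face and 35 mm off its middle towards its +y. Axes as the cabinet's, z up.
- reset_button (a joint): how far the red button at the bottom of the hole is pushed down, m: 0 up, 0.005 against its rigid stop. It springs back: 1.5 N starts it moving, 5 N takes it to the stop. It counts as held down beyond 0.0035.
- reset_pin: the stylus, 40 g, 125 long: steel shaft 4 mm thick and 60 long with a round tip, a collar 20 across and 4 thick, a round yellow handle 15 mm thick (collar and handle span 60 to 125 from the tip). Origin: the tip; +z runs from tip to handle. It starts upright, tip down, in the tool block, collar on the block's top (tip 10 above the table, handle top 135); lift it straight up by 65 to clear.
- tool_block: wooden block, 130 (x) x 46 (y) x 70 high, fixed to the bench, left or right of the cabinet. Origin: centre of its underside. The pin stands 37.5 mm from the middle towards its -x, the screwdriver 37.5 mm towards its +x.
- screwdriver_top (a point): top of the handle of the small red screwdriver that stands upright in the other hole of the tool block, 132 above the table: leave it there. Handle 16 mm thick.
- crate: blue crate full of chromed levers, 206 (x) x 136 (y) x 75 high, fixed, on the other side from the tool block. Origin: centre of its underside.
- pliers: pliers lying on the bench, 172 long (x) x 65 wide x 14 high: leave. Origin: underside, near the middle.
- lever: loose finished lever with black grip lying on the bench, 145 long (x) x 20 x 16 high: leave. Origin: underside, near the middle.
- mug: steel mug, 76 across and 85 high, standing on the cabinet's top: leave. Origin: centre of its underside.
There are look-alikes about, which are no part of the job. Leave any blue look-alike of the reset_pin alone.

How it is judged:
By the outcome, as a careful person would: the job done as asked, in the order asked, and still so for the second after the job is handed in, while the arm keeps its last pose, push and grip.
It also fails if it takes over 58 s, if anything falls off the work surface, if the arm or the gripper's body presses on something with over 40 N, if the wrist force passes 120 N, or if a joint passes its speed limit or range.

ROBOT

A 6-joint arm with a two-finger parallel gripper is mounted at the origin on the work surface. World frame = base frame: x ahead of the robot, y to its left, z up, the work surface at z = 0. Lengths are in m, angles in rad, forces in N, time in s.
With the tool pointing down it reaches from about 0.35 to 0.95 m from the base axis. Payload 17.4 kg.
Tool frame: the origin (TCP) lies between the finger pads; the fingertips stand 8 mm ahead of it and the grasp point (between the pads) lies 11 mm behind it; z points along the fingers, y is the direction in which the jaws open and shut (so a half turn about z gives the same grasp; the last joint's range is limited). The gripper opens to 93 mm and grips with 3 to 60 N. Pads are 15 mm wide; open, the fingers measure 128 mm over their backs; the gripper's body (75 mm by 188 mm) begins 65 mm behind the grasp point.
Start: joints at [1.104, 0.116, 1.442, -0, 1.584, -0.038], TCP at [0.281, 0.614, 0.227] pointing down, gripper open.
Joint ranges: [-2.83, 2.83], [-0.83, 2.19], [0.07, 2.5], [-1.14, 4.28], [0.01, 3], [-2.97, 2.97]. Speed limits (rad/s): [1.89, 1.89, 2.22, 3.14, 3.14, 3.14].

INTERFACE

Orientations are given as a unit quaternion [x, y, z, w].
In Python, from station import env, cams, job gives the robot as it stands.
- The arm moves only by the shell command python3 -m pendant 'ROWS' [FORCE]. ROWS is JSON, a list of rows, each a list of 5 numbers: the closure, from 0 (fully open) to 1 (shut), then the shift along the world's x, y, z each as a share of 0.3 m, from -1 to 1, then the turn about the world's z as a share of 180 degrees, from -1 to 1. A call has 1 to 8 rows; each row is the pose to reach, as a shift and turn from the pose commanded when the call began, turning the shorter way round; what a row does not reach only later rows make up. A row lasts 1/8 s, in which the tool goes at most 62.5 mm and 10.7 degrees, less where a joint would pass 70% of its speed; a pose out of reach is approached as far as the arm can. A call with a number of a shift or a turn outside -1 to 1 is refused whole. A call with a gripper value outside its range is refused whole. The fingers move at their own pace and stop on an object; FORCE is the grip in N (left out, the last holds). Time passes only in rows, so rows that repeat a pose let the fingers close. It gives the time, the measured TCP pose, the force and the opening at its end, in the units of the state.
- env.read_state(): the state, without advancing time (a new reading comes with each control period).
- cams.get_image(name): name is "side" or "top"; returns the picture (400x640x3 uint8, red, green, blue); there is no depth.
- cams.calibration(name): a dict with "fx", "fy", "cx", "cy" (pixels), "dist_coeffs" ([k1, k2, p1, p2, k3] as OpenCV has them; the pictures are not rectified), "rvec" (rotation vector, rad) and "tvec" (3), from world to camera coordinates, as OpenCV has them. Camera axes: x right, y down, z forward; pixel columns grow to the right and rows downward; lengths in m; the calibration is good to about 2 mm. A picture is of the moment at which its call begins. calibration takes no time and is no camera call.
- job.hand_in(): hands the job in, once; it reports no verdict.
The state is a dict: "clock": time; "joints": joint angles; "dq": joint speeds; "effort": joint torques, N m; "ee_pos": TCP position; "ee_rot": TCP orientation; "ft_force": force on the tool from outside, world axes, zero at the start; "torque": the same for the moment, N m; "finger_gap": opening from 0.0 (shut) to 1.0 (fully open).
Only numpy, scipy, OpenCV 4.12 (cv2) and the standard library are available. Lean on these libraries where they do the work, as an engineer would, in place of code of your own. Each camera call takes 0.05 s, during which the arm holds its last target.

## Working session

There is one attempt and no reset: what is moved stays moved. The work goes in short steps, Python scripts to look and compute and a shell command to move; the robot and the scene stay as the last step left them, time stands still between calls to the robot, and variables do not carry over. Pictures are saved under pics/ and viewed, and the job is handed in when it is done.

```bash
ls; mkdir -p pics; python3 - <<'E'
from station import env,cams,job
import cv2
s=env.read_state();print(s)
for n in("side","top"):
    im=cams.get_image(n);cv2.imwrite(f"pics/{n}0.png",im[:,:,::-1]);print(cams.calibration(n))
E
```

```text
pics
{'clock': 0.0, 'joints': array([ 1.10420239e+00,  1.16533360e-01,  1.44228673e+00, -7.71243763e-06,
        1.58400494e+00, -3.77882465e-02]), 'dq': array([ 0.00145311, -0.00158308, -0.00134456, -0.00106114, -0.0012465 ,
        0.00086819]), 'effort': array([ 9.87597632e-04, -7.21228123e+01, -6.22631264e+01,  7.78914825e-02,
        2.38324713e-02, -6.60664364e-05]), 'ee_pos': array([0.28056718, 0.61370625, 0.22585991]), 'ee_rot': array([ 2.12763993e-01,  9.77103425e-01, -5.97658232e-04, -1.50021022e-04]), 'ft_force': array([ 0.18232044, -0.59218566, -0.55740051]), 'torque': array([-0.00353894, -0.02253582, -0.02413782]), 'finger_gap': 0.9999936744583211}
{'fx': 392.70150285930214, 'fy': 392.70150285930214, 'cx': 314.6693625506722, 'cy': 199.41577531795963, 'dist_coeffs': array([-0.0763577,  0.       ,  0.       ,  0.       ,  0.       ]), 'rvec': array([ 2.03595743, -0.49361756,  0.28025657]), 'tvec': array([-0.48387065,  0.25043384,  0.83979033])}
{'fx': 365.10990318810065, 'fy': 365.10990318810065, 'cx': 313.7507558543087, 'cy': 194.07607554271326, 'dist_coeffs': array([-0.01268518,  0.        ,  0.        ,  0.        ,  0.        ]), 'rvec': array([ 2.17713351, -2.17449251,  0.14123282]), 'tvec': array([-0.02191398,  0.55818737,  1.11819633])}
```

View pics/side0.png

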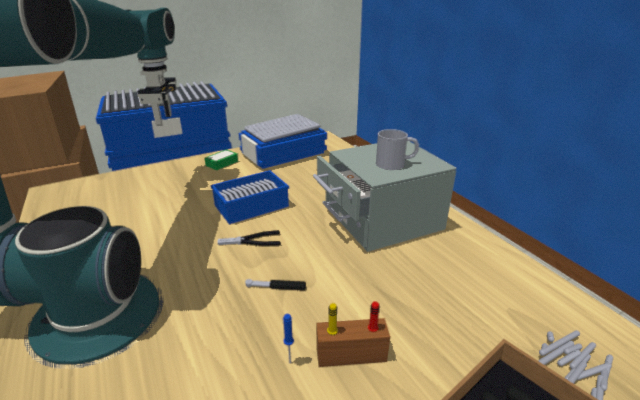

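View pics/top0.png

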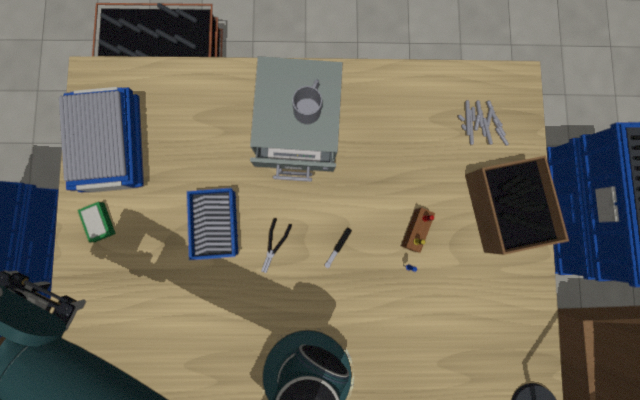

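The top view shows the cabinet at about (297,110), the drawer slightly out with its handle near (293,175), the tool block near (418,228) with the yellow pin at (420,241), the red screwdriver at (428,215), and the blue look-alike at (410,267). I'll enlarge these areas.

```bash
cat > h.py <<'E'
import numpy as np,cv2
from station import env,cams,job
def cal(n):
    c=cams.calibration(n);K=np.array([[c['fx'],0,c['cx']],[0,c['fy'],c['cy']],[0,0,1.]])
    return K,np.array(c['dist_coeffs']),np.array(c['rvec']),np.array(c['tvec'])
def plane(n,uv,z):
    K,d,r,t=cal(n);p=cv2.undistortPoints(np.array([[uv]],float),K,d)[0,0]
    R=cv2.Rodrigues(r)[0];o=-R.T@t;v=R.T@np.array([p[0],p[1],1]);return o+v*(z-o[2])/v[2]
def proj(n,P):
    K,d,r,t=cal(n);return cv2.projectPoints(np.array(P,float).reshape(-1,3),r,t,K,d)[0][:,0]
def tri(uvs):
    A=[];b=[]
    for n,uv in uvs:
        K,d,r,t=cal(n);p=cv2.undistortPoints(np.array([[uv]],float),K,d)[0,0]
        R=cv2.Rodrigues(r)[0];o=-R.T@t;v=R.T@np.array([p[0],p[1],1]);v/=np.linalg.norm(v)
        M=np.eye(3)-np.outer(v,v);A.append(M);b.append(M@o)
    return np.linalg.lstsq(np.vstack(A),np.hstack(b),rcond=None)[0]
def crop(im,x0,y0,w,h,k,fn,pts=()):
    c=cv2.resize(im[y0:y0+h,x0:x0+w,::-1],None,fx=k,fy=k,interpolation=cv2.INTER_CUBIC)
    for i in range(0,w,10):
        cv2.line(c,(i*k,0),(i*k,6 if i%50 else 14),(0,255,255),1)
        if i%20==0: cv2.putText(c,str(x0+i),(i*k,22),0,.35,(0,255,255),1)
    for i in range(0,h,10):
        cv2.line(c,(0,i*k),(6,i*k),(0,255,255),1)
        if i%20==0: cv2.putText(c,str(y0+i),(8,i*k+4),0,.35,(0,255,255),1)
    for u,v in pts: cv2.circle(c,(int((u-x0+.5)*k),int((v-y0+.5)*k)),3,(255,0,255),1)
    cv2.imwrite(fn,c)
E
python3 - <<'E'
from h import *
s=cv2.imread('pics/side0.png')[:,:,::-1];t=cv2.imread('pics/top0.png')[:,:,::-1]
crop(t,240,50,120,140,4,'pics/c1.png');crop(t,380,190,80,90,6,'pics/c2.png')
crop(s,300,120,160,130,5,'pics/c3.png');crop(s,270,290,130,80,6,'pics/c4.png')
E
```

```text
(no output)
```

View pics/c1.png

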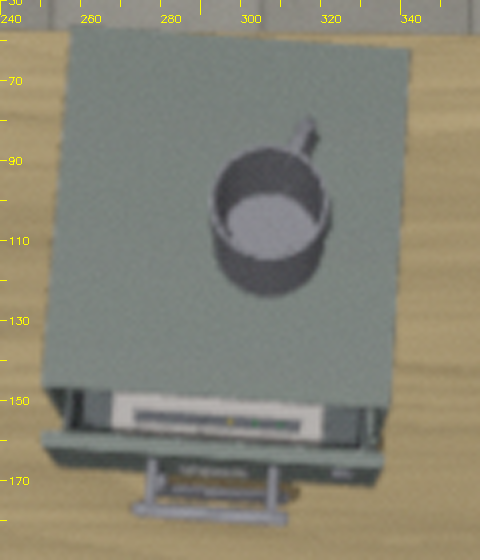

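View pics/c2.png

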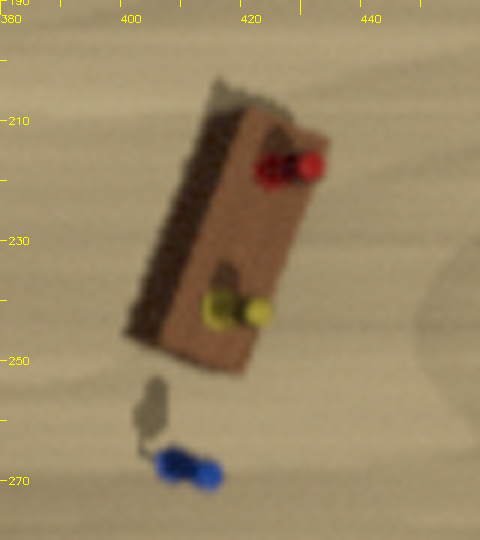

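View pics/c3.png

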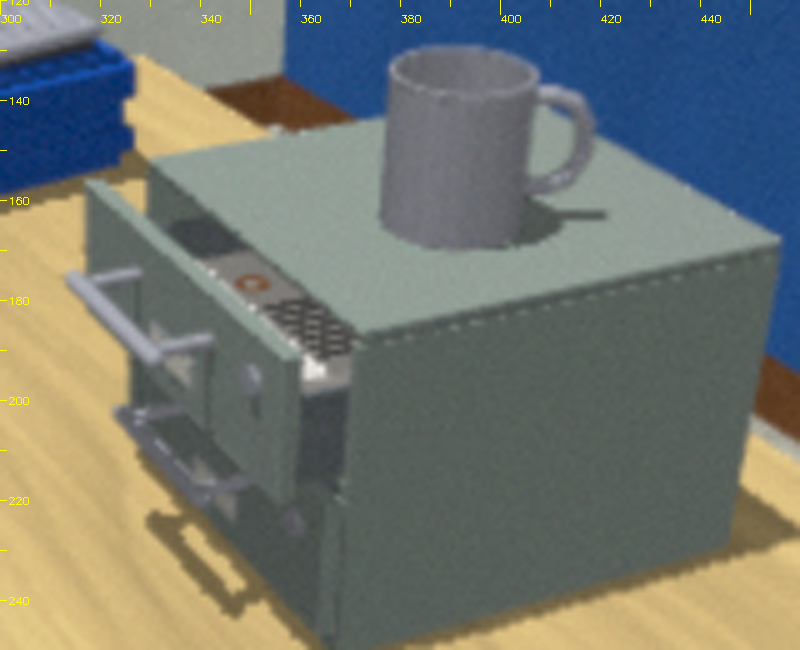

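View pics/c4.png

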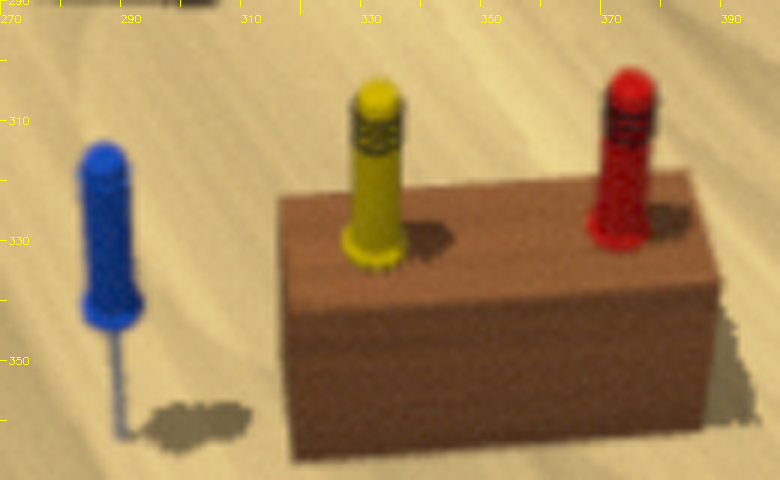

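The drawer is part-open and the orange ring shows at side (350,177). The handle bar ends are at top (274,177) and (311,180), and side (315,175) and (331,191). The yellow pin's handle top is at top (422.5,242) and side (332.5,305). Next I'll compute positions.

```bash
python3 - <<'E'
from h import *
np.set_printoptions(precision=4,suppress=True)
T=[plane('top',p,.195) for p in [(250.8,146.5),(337,151.3),(342,62),(257.5,56.5)]]
S=[plane('side',p,.195) for p in [(330,151.5),(372,187),(455.5,167.5)]]
print('top FL FR BR BL',*T,sep='\n');print('side FL FR BR',*S,sep='\n')
for a,b in((T[0],T[1]),(S[0],S[1]),(T[3],T[2])): d=a-b;print(np.linalg.norm(d),np.degrees(np.arctan2(-d[0],d[1])))
for a,b in((T[1],T[2]),(S[1],S[2]),(T[0],T[3])): d=b-a;print(np.linalg.norm(d),np.degrees(np.arctan2(d[1],d[0])))
print('handle',plane('top',(273.5,177.3),.1675),plane('top',(311,179.7),.1675))
print('handle side',plane('side',(315,174.5),.1625),plane('side',(331,191),.1625))
print('pin top',plane('top',(422.6,241.3),.134),plane('side',(332.3,305),.134),tri([('top',(422.6,241.3)),('side',(332.3,305))]))
print('collar',plane('top',(416,241),.074),plane('side',(332,330.5),.074))
print('block',*[plane('top',p,.07) for p in[(421,207),(434,213),(420,252),(405.5,247)]],sep='\n')
print('blk side',*[plane('side',p,.07) for p in[(316,322.5),(319,341.5),(389.5,336.5),(384,318)]],sep='\n')
print('sd',plane('top',(431.5,217),.13),plane('side',(374.5,304),.13))
print('blue',tri([('top',(414,268.5)),('side',(286.5,316))]))
E
```

```text
top FL FR BR BL
[0.6702 0.1537 0.195 ]
[ 0.658  -0.0812  0.195 ]
[ 0.9142 -0.0972  0.195 ]
[0.928  0.1401 0.195 ]
side FL FR BR
[0.6708 0.1503 0.195 ]
[ 0.6523 -0.0888  0.195 ]
[ 0.912  -0.0988  0.195 ]
0.23527517477670037 -2.970177565631898
0.23987621084208977 -4.413713879761888
0.23764040414498633 -3.3236958321216337
0.25667710117385445 -3.560008991420958
0.25982247059954167 -2.1878686607573186
0.25812989971182104 -3.032685095620302
handle [0.5899 0.0935 0.1675] [ 0.5835 -0.0106  0.1675]
handle side [0.5941 0.0953 0.1625] [ 0.5862 -0.0082  0.1625]
pin top [ 0.4127 -0.3285  0.134 ] [ 0.4101 -0.3302  0.134 ] [ 0.4119 -0.3288  0.1321]
collar [ 0.4123 -0.3277  0.074 ] [ 0.4089 -0.3334  0.074 ]
block
[ 0.5151 -0.3474  0.07  ]
[ 0.4968 -0.3867  0.07  ]
[ 0.3794 -0.3401  0.07  ]
[ 0.3944 -0.2966  0.07  ]
blk side
[ 0.3936 -0.2996  0.07  ]
[ 0.3779 -0.3418  0.07  ]
[ 0.4952 -0.3907  0.07  ]
[ 0.5127 -0.3493  0.07  ]
sd [ 0.4819 -0.3578  0.13  ] [ 0.479  -0.3591  0.13  ]
blue [ 0.3345 -0.3054  0.1205]
```

```bash
python3 -m pendant '[[0.73,0.51,-0.95,0.08,-0.19],[0.73,0.51,-0.95,0.08,-0.19],[0.73,0.51,-0.95,0.08,-0.19],[0.73,0.51,-0.95,0.08,-0.19],[0.73,0.51,-0.95,0.08,-0.19],[0.73,0.51,-0.95,0.08,-0.19]]' 30
```

```text
clock: 0.85
ee_pos: [0.4349, 0.3262, 0.251]
ee_rot: [0.492, 0.871, 0.0, 0.0]
ft_force: [0.5, 0.6, 1.0]
finger_gap: 0.404
```

```bash
python3 -m pendant '[[0.73,0.5,-0.95,0,-0.19],[0.73,0.5,-0.95,0,-0.19],[0.73,0.5,-0.95,0,-0.19],[0.73,0.5,-0.95,0,-0.19],[0.73,0.5,-0.95,0,-0.19],[0.73,0.5,-0.95,0,-0.19],[0.73,0.5,-0.95,0,-0.19]]'
```

```text
clock: 1.72
ee_pos: [0.5837, 0.0443, 0.2501]
ee_rot: [0.725, 0.688, -0.0, -0.0]
ft_force: [0.6, 0.8, 0.7]
finger_gap: 0.268
```

```bash
python3 - <<'E'
from h import *
print(env.read_state()['ee_pos'])
s=cams.get_image('side');t=cams.get_image('top')
crop(s,260,80,160,130,5,'pics/d1.png');crop(t,230,120,120,80,6,'pics/d2.png')
E
```

```text
[0.58368925 0.04428216 0.25012427]
```

View pics/d1.png

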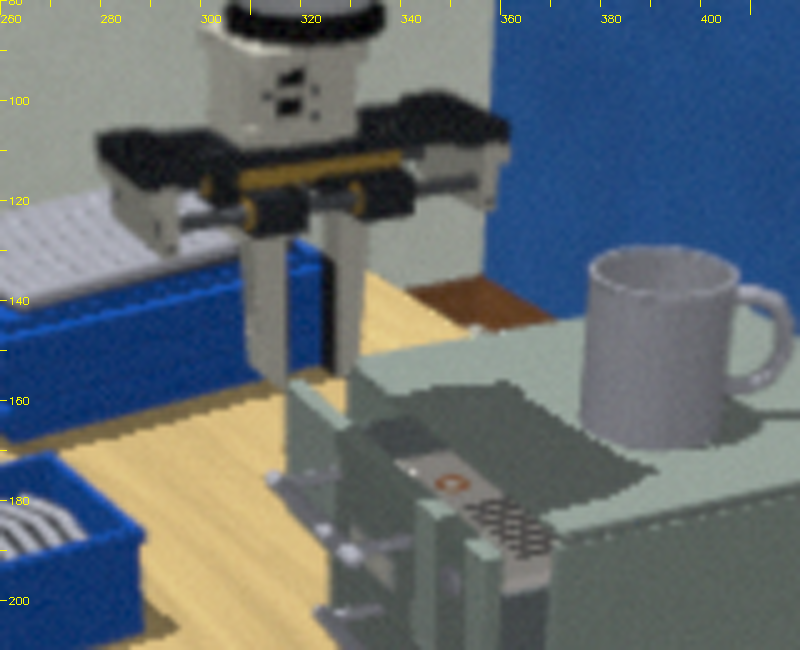

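View pics/d2.png

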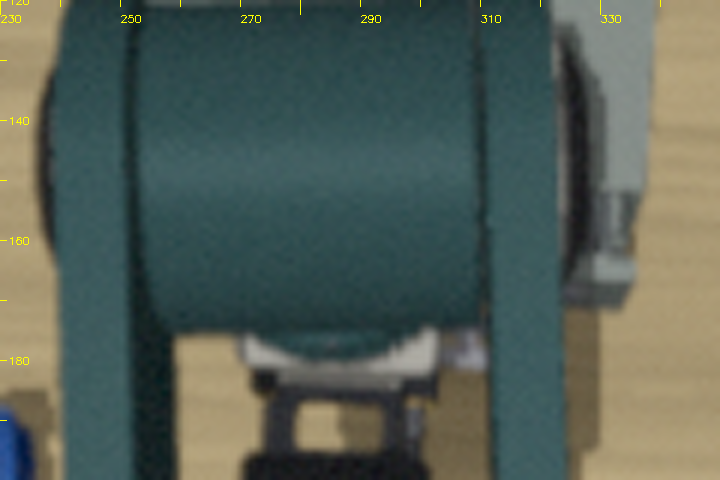

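Fingers are above the bar. I'll descend in stages and check the force.

```bash
python3 -m pendant '[[0.73,0.012,-0.005,-0.1,0],[0.73,0.012,-0.005,-0.2,0],[0.73,0.012,-0.005,-0.25,0],[0.73,0.012,-0.005,-0.25,0]]'; python3 - <<'E'
from h import *
s=cams.get_image('side')
crop(s,270,90,120,120,5,'pics/e1.png')
E
```

```text
clock: 2.33
ee_pos: [0.5868, 0.0432, 0.1752]
ee_rot: [0.725, 0.689, -0.0, -0.0]
ft_force: [0.3, -0.1, 0.3]
finger_gap: 0.266
```

View pics/e1.png

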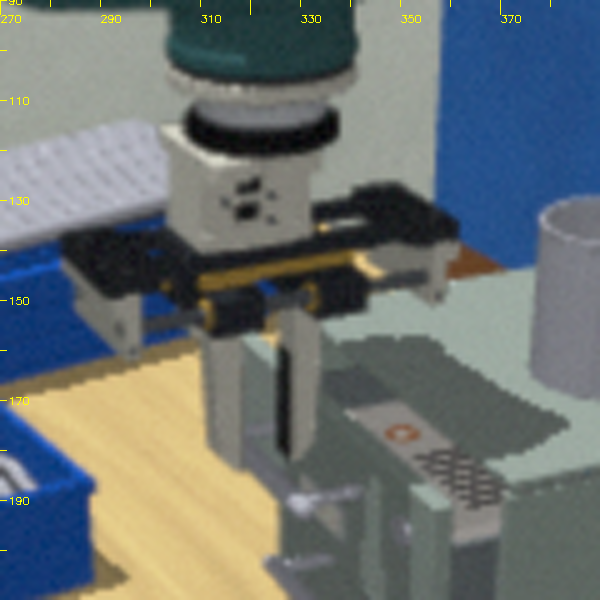

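The bar sits between the fingers, and the rear finger is in the gap in front of the panel. I'll go down and close.

```bash
python3 -m pendant '[[0.73,0,0,-0.04,0],[0.73,0,0,-0.08,0],[0.73,0,0,-0.08,0],[1,0,0,-0.08,0],[1,0,0,-0.08,0],[1,0,0,-0.08,0],[1,0,0,-0.08,0],[1,0,0,-0.08,0]]' 40
```

```text
clock: 3.38
ee_pos: [0.5875, 0.0424, 0.1521]
ee_rot: [0.725, 0.689, 0.0, 0.0]
ft_force: [1.6, -1.3, 3.9]
finger_gap: 0.104
```

```bash
python3 -m pendant '[[1,-0.04,0.002,-0.08,0],[1,-0.1,0.006,-0.08,0],[1,-0.17,0.009,-0.08,0],[1,-0.24,0.013,-0.08,0],[1,-0.31,0.017,-0.08,0],[1,-0.37,0.021,-0.08,0],[1,-0.42,0.023,-0.08,0],[1,-0.42,0.023,-0.08,0]]'
```

```text
clock: 4.38
ee_pos: [0.4632, 0.0504, 0.133]
ee_rot: [0.725, 0.689, 0.004, 0.002]
ft_force: [-1.8, 8.9, 41.6]
finger_gap: 0.105
```

I repeated the z offset by mistake, since the shifts are relative to each call's start. That slid the fingers about 20 mm down the bar. I'll correct it with a lighter grip.

```bash
python3 -m pendant '[[1,0,0,0.02,0],[1,0,0,0.05,0],[1,0,0,0.08,0],[1,0,0,0.08,0]]' 8; python3 - <<'E'
from h import *
s=cams.get_image('side');cv2.imwrite('pics/f1.png',s[:,:,::-1])
print(env.read_state())
E
```

```text
clock: 4.88
ee_pos: [0.4613, 0.0492, 0.1522]
ee_rot: [0.725, 0.689, -0.0, 0.0]
ft_force: [-1.9, 0.6, -2.9]
finger_gap: 0.111
{'clock': 4.925, 'joints': array([ 5.13615475e-02, -3.31647403e-01,  1.97410624e+00, -1.89683859e-04,
        1.49854351e+00,  1.03266553e-01]), 'dq': array([-0.000818  ,  0.00021755, -0.00045801, -0.00130571, -0.00742878,
        0.00037325]), 'effort': array([ 3.31021193e-01, -3.45974028e+01, -6.36089730e+01,  2.96843201e-01,
       -6.12318646e-01, -3.04941321e-02]), 'ee_pos': array([0.46145715, 0.04919993, 0.15228744]), 'ee_rot': array([7.25213066e-01, 6.88524446e-01, 1.62675329e-04, 2.63816162e-04]), 'ft_force': array([-2.22551188, -1.17738866, -1.05153521]), 'torque': array([-0.18586143,  0.49117601, -0.08273235]), 'finger_gap': 0.11530989134773004}
```

View pics/f1.png

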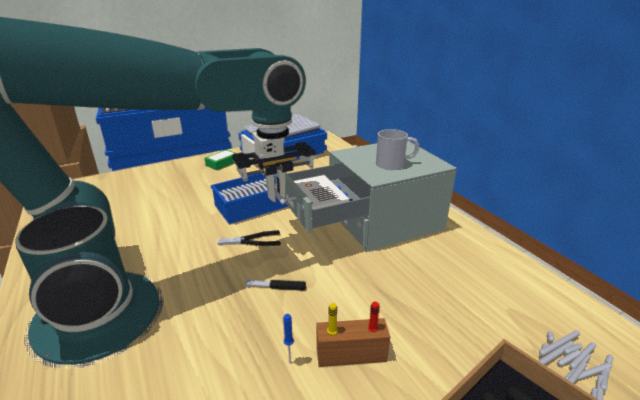

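The drawer is out about 155 mm and everything else is undisturbed. I'll pull on gently to the stop.

```bash
python3 -m pendant '[[1,0,0,0,0],[1,-0.01,0.001,0,0],[1,-0.02,0.001,0,0],[1,-0.027,0.0015,0,0],[1,-0.027,0.0015,0,0]]' 25; for i in 1 2; do :; done; python3 -m pendant '[[1,-0.007,0.0004,0,0],[1,-0.007,0.0004,0,0]]'
```

```text
clock: 5.55
ee_pos: [0.4531, 0.0497, 0.1522]
ee_rot: [0.725, 0.689, 0.0, 0.0]
ft_force: [-1.3, -3.0, 6.0]
finger_gap: 0.109
clock: 5.8
ee_pos: [0.4516, 0.0498, 0.1522]
ee_rot: [0.725, 0.689, 0.001, 0.001]
ft_force: [5.8, -2.3, 3.8]
finger_gap: 0.109
```

```bash
python3 -m pendant '[[1,-0.007,0.0004,0,0],[1,-0.007,0.0004,0,0]]';python3 -m pendant '[[1,-0.007,0.0004,0,0],[1,-0.007,0.0004,0,0]]'
```

```text
clock: 6.05
ee_pos: [0.4515, 0.0498, 0.1523]
ee_rot: [0.725, 0.688, 0.003, 0.003]
ft_force: [29.7, -3.4, -7.2]
finger_gap: 0.106
clock: 6.3
ee_pos: [0.451, 0.0498, 0.1523]
ee_rot: [0.725, 0.688, 0.004, 0.004]
ft_force: [49.8, -3.9, -16.4]
finger_gap: 0.12
```

The stop is reached: force climbs with no motion at x≈0.4515. I'll relieve the command, open, and rise.

```bash
python3 -m pendant '[[1,0.012,-0.0007,0,0],[1,0.012,-0.0007,0,0]]'; python3 -m pendant '[[0.74,0,0,0,0],[0.74,0,0,0,0],[0.74,0,0,0,0],[0.74,0,0,0.15,0],[0.74,0,0,0.3,0],[0.74,0,0,0.45,0],[0.74,0,0,0.45,0]]'
```

```text
clock: 6.55
ee_pos: [0.4516, 0.0498, 0.1523]
ee_rot: [0.725, 0.689, 0.001, 0.001]
ft_force: [12.2, -1.7, 1.7]
finger_gap: 0.106
clock: 7.42
ee_pos: [0.4511, 0.05, 0.2899]
ee_rot: [0.725, 0.689, 0.002, 0.001]
ft_force: [0.7, -0.6, -0.9]
finger_gap: 0.26
```

```bash
python3 -m pendant '[[0.5,-0.132,-0.97,0,0.388],[0.5,-0.132,-0.97,0,0.388],[0.5,-0.132,-0.97,0,0.388],[0.5,-0.132,-0.97,0,0.388],[0.5,-0.132,-0.97,0,0.388],[0.5,-0.132,-0.97,0,0.388],[0.5,-0.132,-0.97,0,0.388],[0.5,-0.132,-0.97,0,0.388]]'; python3 -m pendant '[[0.5,0,-0.15,0,0],[0.5,0,-0.293,0,0],[0.5,0,-0.293,0,0],[0.5,0,-0.293,0,0]]'; python3 - <<'E'
from h import *
s=cams.get_image('side');t=cams.get_image('top')
cv2.imwrite('pics/g_s.png',s[:,:,::-1]);cv2.imwrite('pics/g_t.png',t[:,:,::-1])
crop(t,240,130,120,100,6,'pics/g1.png');crop(s,250,150,130,90,6,'pics/g2.png');
E
```

```text
clock: 8.43
ee_pos: [0.4105, -0.2414, 0.2852]
ee_rot: [0.199, 0.98, 0.0, -0.001]
ft_force: [0.7, -1.0, -0.2]
finger_gap: 0.502
clock: 8.93
ee_pos: [0.4107, -0.3286, 0.2857]
ee_rot: [0.201, 0.98, 0.0, -0.001]
ft_force: [1.1, -0.2, 0.4]
finger_gap: 0.507
```

View pics/g1.png

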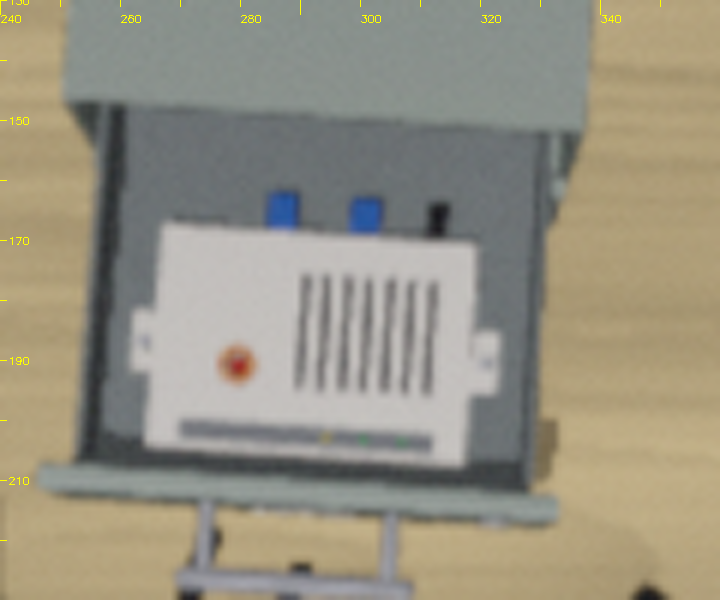

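View pics/g2.png

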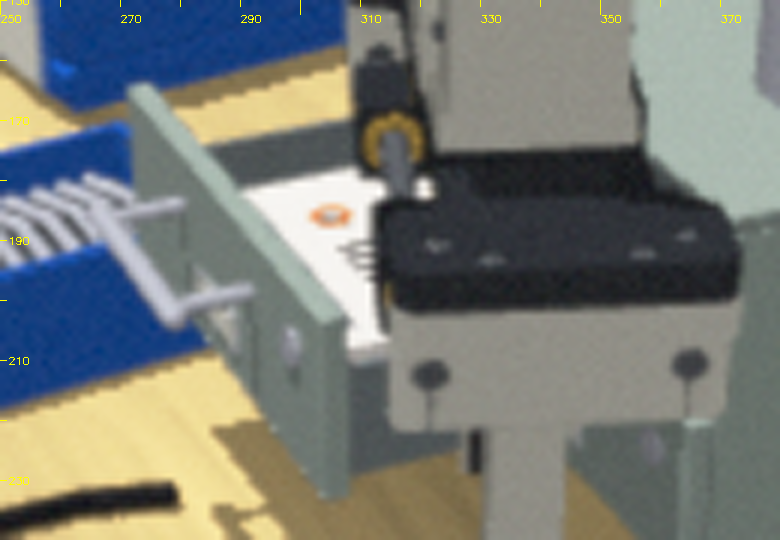

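View pics/g_s.png

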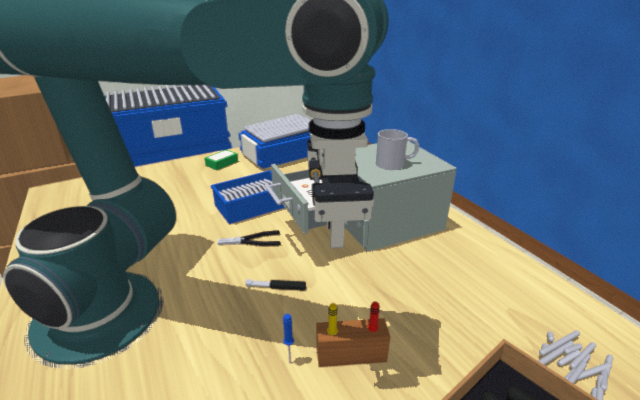

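View pics/g_t.png

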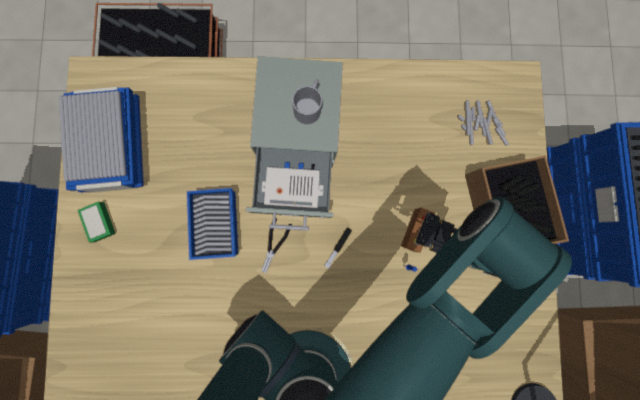

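The drawer is fully out. The orange ring with the red button at its bottom is at top (279,190.5) and side (304.6,185.4). Now I'll descend on the yellow pin.

```bash
python3 - <<'E'
from h import *
print(plane('top',(279.1,190.4),.146),plane('side',(304.6,185.4),.146),tri([('top',(279.1,190.4)),('side',(304.6,185.4))]))
print('handle',plane('top',(270.2,226.2),.1675),plane('top',(308,228),.1675))
print(proj('top',[.4107,-.3286,.2]),proj('side',[.4107,-.3286,.2]))
E
python3 -m pendant '[[0.5,0.003,-0.001,-0.2,0],[0.5,0.003,-0.001,-0.4,0],[0.5,0.003,-0.001,-0.5,0],[0.5,0.003,-0.001,-0.5,0]]'; python3 - <<'E'
from h import *
s=cams.get_image('side');crop(s,270,190,140,160,5,'pics/i2.png')
E
```

```text
[0.55587352 0.07917063 0.146     ] [0.55455358 0.0791508  0.146     ] [0.5553423  0.07941749 0.14576377]
handle [0.45463247 0.10088886 0.1675    ] [ 0.44978322 -0.00253122  0.1675    ]
[[430.51277843 242.5467616 ]] [[332.83934342 275.04174146]]
clock: 9.52
ee_pos: [0.4112, -0.3279, 0.1349]
ee_rot: [0.2, 0.98, 0.001, -0.001]
ft_force: [-0.0, 0.3, 0.8]
finger_gap: 0.503
```

View pics/i2.png

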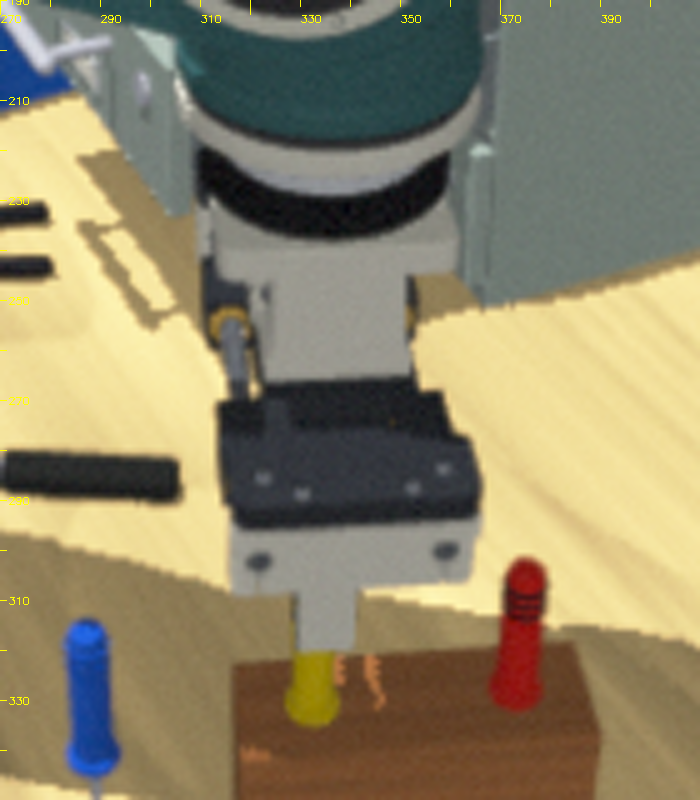

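```bash
python3 - <<'E'
from h import *
print(proj('side',[[.4112,-.3279,.127],[.4112-.0130,-.3279-.0303,.127],[.4112-.016,-.3279-.037,.127]]), proj('side',[.4112,-.3279,.074]))
E
```

```text
[[332.15343983 306.85871306]
 [334.19471548 320.94089741]
 [334.60329451 324.23840347]] [[331.65369825 327.99365406]]
```

The fingers line up with the pin to within 1 mm. I'll descend and grip.

```bash
python3 -m pendant '[[0.5,0,0,-0.06,0],[0.5,0,0,-0.11,0],[0.5,0,0,-0.11,0],[1,0,0,-0.11,0],[1,0,0,-0.11,0],[1,0,0,-0.11,0],[1,0,0,-0.11,0],[1,0,0,-0.11,0]]' 25;  python3 -m pendant '[[1,0,0,0.03,0],[1,0,0,0.1,0],[1,0,0,0.2,0],[1,0,0,0.3,0],[1,0,0,0.4,0],[1,0,0,0.5,0],[1,0,0,0.5,0]]'; python3 - <<'E'
from h import *
s=cams.get_image('side');cv2.imwrite('pics/j_s.png',s[:,:,::-1]);crop(s,270,190,140,160,5,'pics/j2.png')
E
```

```text
clock: 10.58
ee_pos: [0.4118, -0.3294, 0.1038]
ee_rot: [0.2, 0.98, -0.0, 0.0]
ft_force: [-0.1, -0.1, 1.0]
finger_gap: 0.153
clock: 11.45
ee_pos: [0.4123, -0.3297, 0.2575]
ee_rot: [0.2, 0.98, -0.001, 0.002]
ft_force: [-0.7, -1.2, -0.4]
finger_gap: 0.157
```

View pics/j2.png

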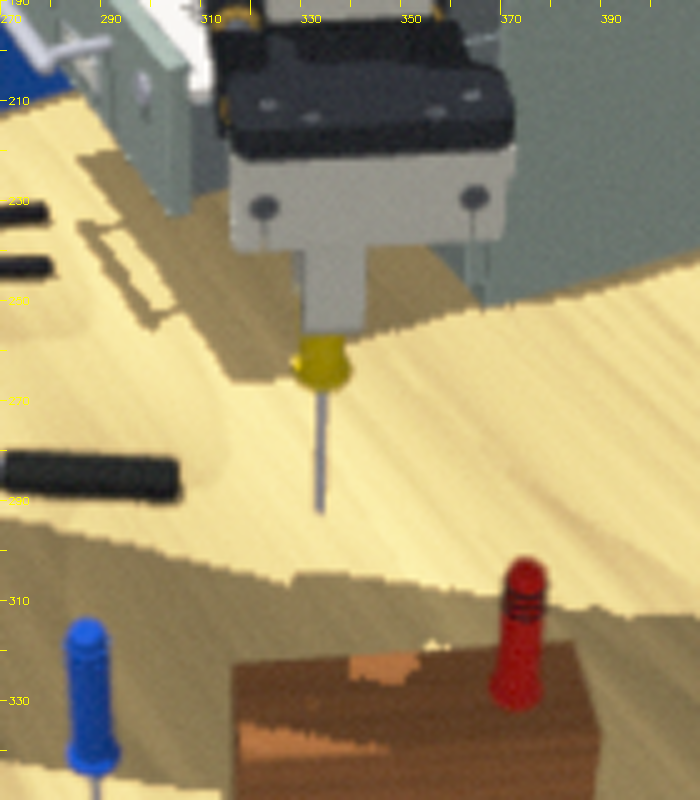

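The yellow pin is held upright. The shaft tip is at side (333.6,292) and the screwdriver and blue pin are untouched. Next I'll check the tip, then move over the hole.

```bash
python3 - <<'E'
from h import *
s=env.read_state();print(s['ee_pos'],proj('side',s['ee_pos']-[0,0,.0938]))
E
python3 -m pendant '[[1,0,0,0.15,0],[1,0.08,0.2,0.15,0],[1,0.16,0.4,0.15,0],[1,0.24,0.6,0.15,0],[1,0.32,0.8,0.15,0],[1,0.36,0.95,0.15,0],[1,0.36,0.95,0.15,0]]'; python3 -m pendant '[[1,0.06,0.2,0,0],[1,0.11,0.4,0,0],[1,0.11,0.41,0,0],[1,0.11,0.41,0,0],[1,0.11,0.41,0,0]]';  python3 - <<'E'
from h import *
import time
x=env.read_state()['ee_pos'];print(x)
s=cams.get_image('side');cv2.imwrite('pics/k_s.png',s[:,:,::-1]);crop(s,250,100,140,120,5,'pics/k2.png')
t=cams.get_image('top');cv2.imwrite('pics/k_t.png',t[:,:,::-1]);crop(t,230,140,120,100,6,'pics/k1.png')
print(proj('side',x-[0,0,.0938]))
E
```

```text
[ 0.41195519 -0.32946785  0.25542321] [[333.33372134 292.49537253]]
clock: 12.38
ee_pos: [0.52, -0.0412, 0.2977]
ee_rot: [0.198, 0.98, 0.0, -0.001]
ft_force: [-0.4, 0.1, -1.4]
finger_gap: 0.153
clock: 13.0
ee_pos: [0.5526, 0.0773, 0.2986]
ee_rot: [0.201, 0.98, -0.0, -0.0]
ft_force: [-0.1, 0.4, -0.1]
finger_gap: 0.153
[0.55259862 0.07725516 0.29860717]
[[303.81592424 165.68638798]]
```

View pics/k2.png

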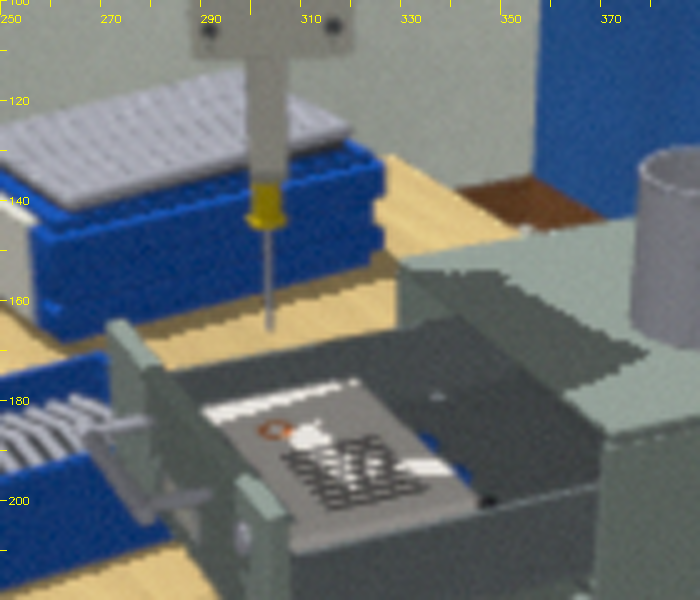

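View pics/k1.png

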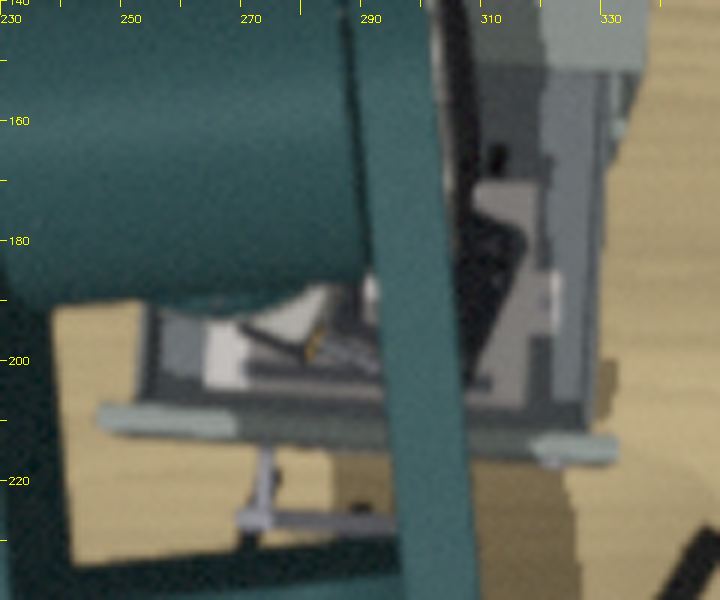

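The tip is at side (303.6,165.8), as predicted. The orange hole is at side (304.6,185.6). The top view is blocked by the arm. I'll lower to just above the lid and compare in the side view.

```bash
python3 -m pendant '[[1,0.0097,0.006,0,0],[1,0.0097,0.006,-0.06,0],[1,0.0097,0.006,-0.12,0],[1,0.0097,0.006,-0.175,0],[1,0.0097,0.006,-0.175,0],[1,0.0097,0.006,-0.175,0]]';  python3 - <<'E'
from h import *
x=env.read_state()['ee_pos'];print(x)
s=cams.get_image('side');crop(s,280,150,50,50,12,'pics/l2.png')
print(proj('side',[x-[0,0,.0938],[*x[:2],.146],[.5555,.079,.146]]))
E
```

```text
clock: 13.85
ee_pos: [0.5558, 0.0805, 0.2465]
ee_rot: [0.2, 0.98, 0.0, 0.0]
ft_force: [-0.7, -0.5, 0.1]
finger_gap: 0.158
[0.555771   0.08053841 0.24653693]
[[304.73784859 182.84368291]
 [304.78453547 185.0920169 ]
 [304.9437865  185.34719407]]
```

View pics/l2.png

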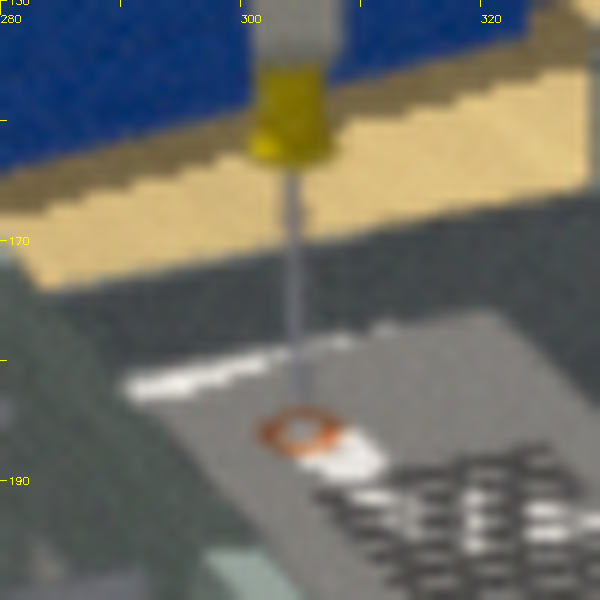

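Tip and ring agree within about 1.5 mm. By my running sum of the commands, y is about 1.5 mm too far left. I'll correct that and enter slowly.

```bash
python3 -m pendant '[[1,-0.0015,-0.005,0,0],[1,-0.0015,-0.005,-0.015,0],[1,-0.0015,-0.005,-0.025,0],[1,-0.0015,-0.005,-0.025,0],[1,-0.0015,-0.005,-0.025,0]]';  python3 -m pendant '[[1,0,0,-0.004,0],[1,0,0,-0.008,0],[1,0,0,-0.008,0]]'; python3 - <<'E'
from h import *
s=cams.get_image('side');crop(s,280,150,50,50,12,'pics/m2.png')
for i in range(3): x=env.read_state();print(x['ee_pos'],x['ft_force'],x['torque']);
E
```

```text
clock: 14.52
ee_pos: [0.5552, 0.079, 0.2387]
ee_rot: [0.2, 0.98, -0.0, 0.0]
ft_force: [-0.4, 0.1, -0.1]
finger_gap: 0.155
clock: 14.9
ee_pos: [0.5552, 0.079, 0.2361]
ee_rot: [0.2, 0.98, -0.0, -0.0]
ft_force: [0.2, -0.4, 0.5]
finger_gap: 0.156
[0.55519121 0.07899506 0.23619986] [-0.07321845  0.01953187 -0.96203556] [ 0.0019552   0.01102268 -0.00411403]
[0.55519121 0.07899506 0.23619986] [-0.07321845  0.01953187 -0.96203556] [ 0.0019552   0.01102268 -0.00411403]
[0.55519121 0.07899506 0.23619986] [-0.07321845  0.01953187 -0.96203556] [ 0.0019552   0.01102268 -0.00411403]
```

View pics/m2.png

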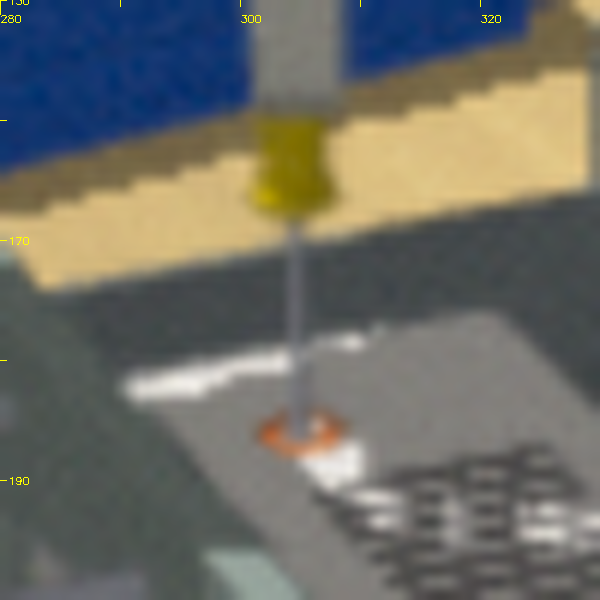

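The tip is in the hole, about 4 mm deep, with no force. I'll continue to the button.

```bash
python3 -m pendant '[[1,0,0,-0.01,0],[1,0,0,-0.02,0],[1,0,0,-0.02,0]]'; python3 -m pendant '[[1,0,0,-0.007,0],[1,0,0,-0.007,0]]'; python3 -m pendant '[[1,0,0,-0.005,0],[1,0,0,-0.005,0]]'
```

```text
clock: 15.32
ee_pos: [0.5551, 0.079, 0.2298]
ee_rot: [0.2, 0.98, -0.0, -0.0]
ft_force: [0.0, -0.6, -0.1]
finger_gap: 0.159
clock: 15.58
ee_pos: [0.5552, 0.079, 0.228]
ee_rot: [0.2, 0.98, -0.0, -0.0]
ft_force: [-0.5, -1.0, 0.2]
finger_gap: 0.155
clock: 15.82
ee_pos: [0.5553, 0.079, 0.2267]
ee_rot: [0.2, 0.98, 0.0, 0.0]
ft_force: [-0.5, -0.7, 0.9]
finger_gap: 0.156
```

```bash
for k in 1 2 3; do python3 -m pendant '[[1,0,0,-0.003,0],[1,0,0,-0.003,0]]' | egrep 'pos|force'; done
```

```text
ee_pos: [0.5552, 0.079, 0.2258]
ft_force: [-0.8, 0.1, 2.9]
ee_pos: [0.5553, 0.079, 0.2249]
ft_force: [0.9, 0.1, 4.0]
ee_pos: [0.5552, 0.079, 0.224]
ft_force: [0.3, -0.2, 3.3]
```

```bash
for k in 1 2 3 4; do python3 -m pendant '[[1,0,0,0,0]]' | egrep 'force'; done; echo step;  for k in 1 2; do python3 -m pendant '[[1,0,0,-0.002,0],[1,0,0,-0.002,0]]' | egrep 'pos|force';python3 -m pendant '[[1,0,0,0,0]]' | egrep 'force';python3 -m pendant '[[1,0,0,0,0]]' | egrep 'force'; done
```

```text
ft_force: [-0.3, -0.4, 3.5]
ft_force: [0.3, -0.0, 3.3]
ft_force: [0.3, 0.2, 2.3]
ft_force: [0.2, -0.0, 3.2]
step
ee_pos: [0.5552, 0.079, 0.2233]
ft_force: [0.4, 0.4, 3.8]
ft_force: [0.7, 0.8, 3.7]
ft_force: [0.4, 0.2, 3.2]
ee_pos: [0.5552, 0.079, 0.2227]
ft_force: [-0.5, 0.4, 4.3]
ft_force: [0.9, 0.5, 4.4]
ft_force: [1.0, 1.2, 4.7]
```

```bash
for j in 1 2; do python3 -m pendant '[[1,0,0,-0.001,0],[1,0,0,-0.001,0]]' | egrep 'pos|force'; for k in 1 2 3 4; do python3 -m pendant '[[1,0,0,0,0]]' | egrep 'force'; done; done
```

```text
ee_pos: [0.5552, 0.079, 0.2225]
ft_force: [0.3, -0.7, 3.4]
ft_force: [1.1, -0.5, 4.8]
ft_force: [0.2, -1.4, 3.6]
ft_force: [0.0, 0.3, 4.1]
ft_force: [0.7, 0.4, 3.7]
ee_pos: [0.5552, 0.079, 0.2221]
ft_force: [-0.8, 0.1, 3.9]
ft_force: [0.2, 0.0, 4.9]
ft_force: [0.2, 0.3, 4.0]
ft_force: [0.6, 0.9, 4.1]
ft_force: [-0.3, -0.0, 4.1]
```

```bash
for j in 1 2 3; do python3 -m pendant '[[1,0,0,-0.0015,0],[1,0,0,-0.0015,0]]' | egrep 'pos|force'; for k in 1 2 3 4 5; do python3 -m pendant '[[1,0,0,0,0]]' | egrep 'force'; done; done
```

```text
ee_pos: [0.5553, 0.079, 0.2219]
ft_force: [-0.6, -0.1, 7.0]
ft_force: [-0.6, 0.5, 6.2]
ft_force: [-0.6, -0.3, 7.2]
ft_force: [0.2, -1.0, 5.4]
ft_force: [-0.1, -0.1, 6.0]
ft_force: [-0.3, 0.6, 5.9]
ee_pos: [0.5553, 0.079, 0.2218]
ft_force: [-0.2, -0.5, 8.5]
ft_force: [-0.2, -1.4, 8.2]
ft_force: [-0.5, -0.1, 8.8]
ft_force: [-0.2, -1.1, 8.6]
ft_force: [-1.0, -0.5, 9.5]
ft_force: [-0.2, -0.1, 8.1]
ee_pos: [0.5554, 0.079, 0.2216]
ft_force: [-1.1, 0.6, 10.0]
ft_force: [-0.9, -0.8, 10.3]
ft_force: [-1.3, -0.9, 9.6]
ft_force: [-0.9, -0.3, 10.9]
ft_force: [-0.7, -1.7, 9.9]
ft_force: [-0.5, -0.7, 10.5]
```

The steep force rise means the button is on its stop. I'll ease off to about 6 N so I'm not forcing it, then do a final check.

```bash
python3 -m pendant '[[1,0,0,0.003,0],[1,0,0,0.003,0]]' | egrep 'pos|force'; for k in 1 2 3 4 5; do python3 -m pendant '[[1,0,0,0,0]]' | egrep 'clock|pos|force'; done; python3 - <<'E'
from h import *
s=cams.get_image('side');cv2.imwrite('pics/n_s.png',s[:,:,::-1]);t=cams.get_image('top');crop(t,220,130,120,110,6,'pics/n1.png');crop(s,250,120,140,110,5,'pics/n2.png')
print(proj('top',[[.4546,.1009,.1675]]))
E
```

```text
ee_pos: [0.5553, 0.079, 0.2219]
ft_force: [0.2, 0.8, 6.5]
clock: 22.58
ee_pos: [0.5553, 0.079, 0.2219]
ft_force: [-0.3, 0.1, 6.9]
clock: 22.7
ee_pos: [0.5553, 0.079, 0.2219]
ft_force: [0.2, 0.2, 6.8]
clock: 22.82
ee_pos: [0.5553, 0.079, 0.2219]
ft_force: [0.1, -0.3, 7.1]
clock: 22.95
ee_pos: [0.5553, 0.079, 0.2219]
ft_force: [-0.4, -0.3, 6.1]
clock: 23.08
ee_pos: [0.5553, 0.079, 0.2219]
ft_force: [-0.5, 0.2, 5.6]
[[270.19576898 226.21190511]]
```

View pics/n_s.png

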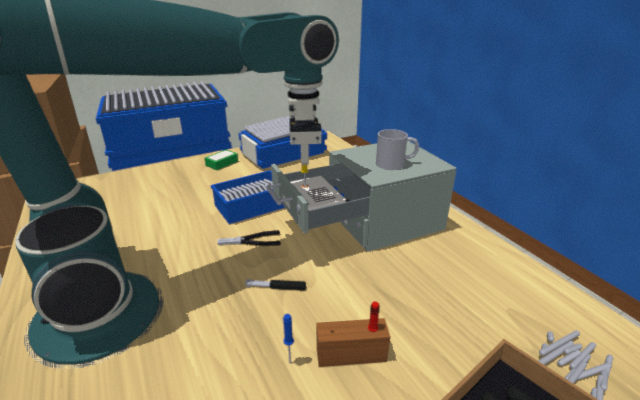

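View pics/n1.png

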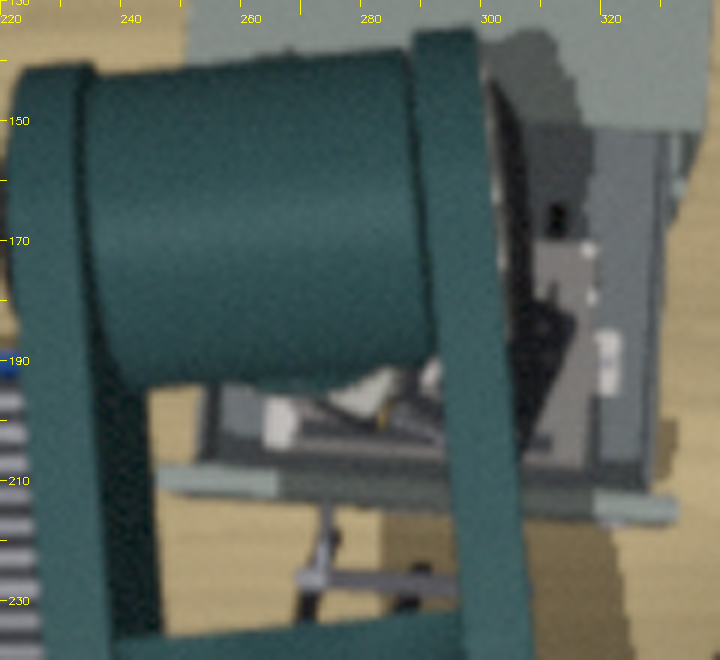

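View pics/n2.png

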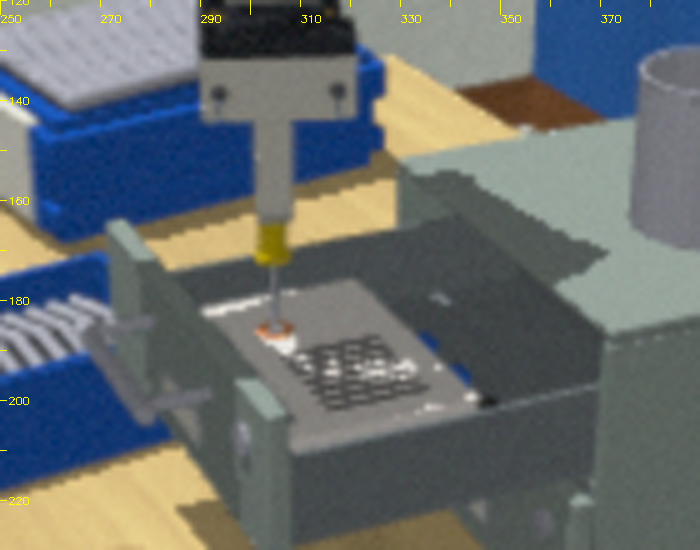

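The pin's shaft is in the orange ring at side (304,186). The drawer handle's end is still at top (270,226), so the drawer hasn't moved from its stop. Screwdriver, pliers, lever, mug and blue pin are all in place, so I'm handing in.

```bash
python3 -c "
from station import job,env
job.hand_in();s=env.read_state();print(s['clock'],s['ft_force'],s['finger_gap'])"
```

```text
the job is handed in; nothing more can be done
the job is handed in; nothing more can be done
```

I pulled the top drawer out to its stop, took the yellow pin from the tool block, and put its tip through the orange-ringed hole. I pressed the red button to its stop and handed in at about 23 s, with the pin still gripped and the button held down.

**Button:** the force rose slowly to about 4.2 N and then steeply, peaking at about 10 N, which I take as the button's stop. I eased back and held at about 6–7 N. By the arm's readings the tip was about 18 mm below the lid, against the nominal 17 mm.

**Drawer:** at the stop the pull rose to about 50 N with no further movement. In the final top picture the handle was still where it was before I fetched the pin.

**Other items:** in the final side picture the screwdriver, pliers, loose lever, mug and blue pin were where they started.

**What went wrong or could not be checked:**
- **Pull:** I repeated a downward offset by mistake, and the gripping fingers slid about 20 mm down the handle bar. The wrist force reached about 42 N in z. I believe it came from the finger pads rubbing on the bar, not from the gripper's body, and I corrected it straight away.
- **Hole in the top view:** the arm blocked the top camera, so I checked the pin's position with the side camera and the force readings only.
- **After hand-in:** the interface gave no further reading, so the second after hand-in is unchecked.

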